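# Brush out a tilted filter bowl at the parts store's bench

### The job

Scrub out the brass filter bowl that is clamped at a slant in the grey cradle: take the long brush with the thick head from the stand, push it down the bowl until it touches the bottom and draw it back up until its bristles show at the mouth, three times over. Then put the brush back upright in the same hole of the stand that it came from, setting it down rather than dropping it, and let go. Do not push the bowl out of its slant, and leave the other two brushes, the blue bin and the bottle where they are.

Things in the scene. Friction and masses are not known exactly. Their poses are not given: they have to be found in the camera images.
- brush: the long thick brush, about 0.12 kg, 210 mm long, upright, head down in one of the stand's three holes. Origin at the centre of the head's flat end (the tip), z along the brush to the handle. White head from z = 0 to 80 mm: stiff core 32 mm across, soft yielding bristle tips 40 mm across; steel shank 8 mm thick to z = 125; round black handle 20 mm thick, z = 125 to 210 mm
- slim_brush: bystander: a brush as long as the long thick one (210 mm, the same handle), but with a thin head 28 mm across (stiff core 24 mm); stands in another hole. Origin at its tip, z to its handle's end
- short_brush: bystander: a short brush, 135 mm long, head 60 mm long and 40 mm across, handle 20 mm thick from z = 75 to 135 mm; stands in another hole. Origin at its tip, z to its handle's end
- stand: plywood brush stand, fixed, 90 mm (x) by 260 mm (y) by 55 mm high. Origin at the centre of its underside. Three round holes of 49 mm diameter in its upper board (z = 45 to 55 mm) in a row along its y axis at y = -78, 0 and 78 mm; brushes stand through them on the base board, top at z = 12 mm
- cradle: grey steel cradle, fixed: base plate 150 mm (x) by 130 mm (y) by 12 mm, two upright cheeks 55 by 8 mm, 110 mm high, at y = -48 and 48 mm, which carry the bowl's stiff hinge 85 mm above the bench. Origin at the centre of its underside; the bowl's mouth leans towards the cradle's -x side
- bowl (a joint): tilt of the brass filter bowl from upright, rad; it grows as the mouth leans to the cradle's -x side (22 to 33 degrees). A stiff hinge that should not be turned
- bowl_floor (a point): centre of the bowl's inner floor, at the bottom of the bore; z along the bore's axis out of the mouth. The bowl is a brass cup, outside 60 mm across and 138 mm long, bore 48 mm across and 130 mm deep; the hinge lies 52 mm up the axis from this point
- bowl_mouth (a point): centre of the bowl's mouth, in the plane of the rim, 130 mm up the bore's axis from its inner floor; same axes
- bin: bystander: loose blue storage bin with brass fittings, 150 mm (x) by 100 mm (y) by 85 mm high, origin at the centre of its underside
- bottle: bystander: loose grey bottle with a black cap, 54 mm across, 150 mm high, origin at the centre of its underside
Things that resemble listed ones, but are neither listed nor needed, are in the scene too. Leave any orange or pink look-alike of the brush alone.

How it is judged:
On the way, in this order (a step that is already met when the one before it is completed fails the run):
1. first stroke down: the long thick brush's tip is within 15 mm of the bowl's inner floor (x of brush in the frame of bowl_floor between -0.02 and 0.02 m and y of brush in the frame of bowl_floor between -0.02 and 0.02 m and z of brush in the frame of bowl_floor between -0.01 and 0.015 m), for 0.05 s.
2. first stroke up: its tip is drawn at least 48 mm up the bore from the floor, so that the bristles reach the mouth (x of brush in the frame of bowl_floor between -0.02 and 0.02 m and y of brush in the frame of bowl_floor between -0.02 and 0.02 m and z of brush in the frame of bowl_floor between 0.048 and 0.15 m), for 0.05 s.
3. second stroke down: the long thick brush's tip is within 15 mm of the bowl's inner floor (all of step 1), for 0.05 s.
4. second stroke up: its tip is drawn at least 48 mm up the bore from the floor, so that the bristles reach the mouth (all of step 2), for 0.05 s.
5. third stroke down: the long thick brush's tip is within 15 mm of the bowl's inner floor (all of step 3), for 0.05 s.
6. third stroke up: its tip is drawn at least 48 mm up the bore from the floor, so that the bristles reach the mouth (all of step 4), for 0.05 s.
At the end, for the whole second after the job is handed in: the long thick brush stands at rest, released, in the hole that it came from: its tip within 20 mm of where it started, upright within 0.15 rad (distance of brush from where it was at the start of the episode below 0.02 m and angle between brush's own z axis and vertical below 0.15 rad and linear speed of brush below 0.02 m/s); the robot touches nothing.
It fails at once if the bowl's mouth is pushed more than 15 mm from where it was (distance of bowl_mouth from where it was at the start of the episode above 0.015 m).
It fails at once if the long thick brush is dropped or thrown: it moves faster than 0.5 m/s while the fingers do not hold it (contact force between the fingers and brush below 0.3 N and linear speed of brush above 0.5 m/s).
It fails at once if the slim brush or the short brush is moved more than 30 mm or tipped more than 0.35 rad (distance of any of slim_brush, short_brush from where it was at the start of the episode above 0.03 m or angle between any of slim_brush, short_brush's own z axis and vertical above 0.35 rad).
It fails at once if the bin or the bottle is moved more than 30 mm or tipped more than 0.35 rad (distance of any of bin, bottle from where it was at the start of the episode above 0.03 m or angle between any of bin, bottle's own z axis and vertical above 0.35 rad).
It also fails if it takes over 67 s, if anything falls off the work surface, if the arm or the gripper's body presses on something with over 40 N, if the wrist force passes 120 N, or if a joint passes its speed limit or range.

### The arm

A 6-joint arm with a two-finger parallel gripper is mounted at the origin on the work surface. World frame = base frame: x ahead of the robot, y to its left, z up, the work surface at z = 0. Lengths are in m, angles in rad, forces in N, time in s.
With the tool pointing down it reaches from about 0.35 to 0.725 m from the base axis. Payload 4.3 kg.
Tool frame: the origin (TCP) lies on the centre line of the jaws, within the pads' length; the fingertips stand 22 mm ahead of it and the grasp point (between the pads) lies 3 mm ahead of it; z points along the fingers, y is the line along which they close (so a half turn about z gives the same grasp; the last joint's range is limited). The gripper opens to 85 mm and grips with 20 to 120 N. Pads are 22 mm wide; open, the fingers measure 114 mm over their backs; the gripper's body (76 mm by 85 mm) begins 54 mm behind the grasp point. The pads swing forward as they close: fully open they stand 13 mm farther back than shut.
Start: joints at [1.195, 0.377, 0.081, 1.274, 0, 1.46], TCP at [0.151, 0.555, 0.253] pointing down, gripper open.
Joint ranges: [-2.72, 2.72], [-0.84, 1.66], [-1.02, 1.22], [-1.77, 2.12], [-1.37, 1.28], [-3.14, 3.14]. Speed limits (rad/s): [2.57, 2.57, 3.14, 3.14, 3.14, 3.14].

### API

Orientations are given as a unit quaternion [w, x, y, z].
In Python, from bench import env, vision gives the robot as it stands.
- The arm moves only by the tool arm_command, never from a script. Its argument "plan" is a list of rows, each a list of 7 numbers: the turn, a rotation vector about the tool's x, y, z in degrees, then the shift along the tool's x, y, z in m, then the opening, from 0 (shut) to 1 (fully open). In form: [[wx, wy, wz, dx, dy, dz, hand], ...]. A call has 1 to 5 rows; each row shifts and turns the commanded pose from where the row before left it, along the tool's axes as they then stand; what a row does not reach is not made up. A row lasts 1/10 s, in which the tool goes at most 50 mm and 8.59 degrees, less where a joint would pass 70% of its speed; a pose out of reach is approached as far as the arm can. A call with a gripper value outside its range is refused whole. The fingers move at their own pace and stop on an object; the grip force is fixed at half the most. Time passes only in rows, so rows that do not move let the fingers close. It gives the time, the measured TCP pose, the force, the opening and the grip force at its end, in the units of the state.
- env.get_obs(): the state, without advancing time (a new reading comes with each control period).
- vision.camera(name): name is "scene" or "top" or "wrist"; returns the picture (420x560x3 uint8, red, green, blue); there is no depth.
- vision.get_calibration(name): a dict with "intrinsics" (3x3 intrinsics, pixels), "R" (3x3) and "t" (3): a world point X has camera coordinates R X + t; the wrist camera has in their place "T_tool_cam" (4x4, takes a point from camera to tool coordinates, whose origin is the TCP and whose axes are the flange's). Camera axes: x right, y down, z forward; pixel columns grow to the right and rows downward; lengths in m; the calibration is good to about 2 mm. A picture is of the moment at which its call begins: read the wrist's pose just before it. get_calibration takes no time and is no camera call.
- env.sign_off(): hands the job in; it is judged then, once.
The state is a dict: "t": time; "qpos": joint angles; "qvel": joint speeds; "joint_torque": joint torques, N m; "tcp_pos": TCP position; "tcp_rot": TCP orientation; "ft_force": force on the tool from outside, world axes, zero at the start; "moment": the same for the moment, N m; "grip_width": finger opening in m; "gripper_force": force on a finger pad.
Only numpy, scipy, OpenCV 4.12 (cv2) and the standard library are available. Lean on these libraries where they do the work, as an engineer would, in place of code of your own. Each camera call takes 0.05 s, during which the arm holds its last target. There are 200 camera calls.

## Working session

There is one attempt and no reset: what is moved stays moved. The work goes in short steps, Python scripts to look and compute and a tool call to move; the robot and the scene stay as the last step left them, time stands still between calls to the robot, and variables do not carry over. Pictures are saved under pics/ and viewed, at most 12 in all, crops included, and the job is handed in when it is done.

Besides the shell and the picture viewer there is one more tool, called after "Call:" as name(argument=value, ...) on one line, values as JSON. arm_command: Moves the arm, as the interface text tells. Its arguments: {"type":"object","properties":{"plan":{"type":"array","items":{"type":"array","items":{"type":"number"}}}},"required":["plan"]}

```bash
ls; mkdir -p pics; python3 - <<'E'
from bench import env, vision
import cv2
o=env.get_obs();print({k:o[k] for k in('t','tcp_pos','tcp_rot','grip_width')})
for n in('scene','top'):
    cv2.imwrite(f'pics/{n}0.png',vision.camera(n)[:,:,::-1]);print(n,vision.get_calibration(n))
print(vision.get_calibration('wrist'))
E
```

```text
pics
{'t': 0.0, 'tcp_pos': array([0.15080401, 0.55423344, 0.25237355]), 'tcp_rot': array([-2.52640054e-04,  1.32516809e-01,  9.91180234e-01, -9.87288414e-04]), 'grip_width': 0.08537998965184765}
scene {'intrinsics': array([[400.48533593,   0.        , 274.88151327],
       [  0.        , 400.48533593, 211.76477005],
       [  0.        ,   0.        ,   1.        ]]), 'R': array([[-0.85278595,  0.52191246,  0.01906614],
       [ 0.30502691,  0.52737191, -0.79299272],
       [-0.42392772, -0.67043736, -0.6089327 ]]), 't': array([ 0.50694132, -0.07906499,  1.08497654])}
top {'intrinsics': array([[435.10442427,   0.        , 274.85670652],
       [  0.        , 435.10442427, 212.21864869],
       [  0.        ,   0.        ,   1.        ]]), 'R': array([[ 0.01391152, -0.99926752, -0.0356495 ],
       [-0.99170418, -0.00923228, -0.12820917],
       [ 0.12778613,  0.03713734, -0.99110621]]), 't': array([0.00599573, 0.58011217, 1.02769216])}
{'intrinsics': array([[356.45457401,   0.        , 280.91823007],
       [  0.        , 356.45457401, 210.28365733],
       [  0.        ,   0.        ,   1.        ]]), 'T_tool_cam': array([[ 2.79345851e-04, -9.65055115e-01, -2.62046842e-01,
         6.61364661e-02],
       [ 9.99999785e-01,  4.25112940e-04, -4.99573376e-04,
        -1.40959133e-04],
       [ 5.93515345e-04, -2.62046646e-01,  9.65055026e-01,
        -1.19517353e-01],
       [ 0.00000000e+00,  0.00000000e+00,  0.00000000e+00,
         1.00000000e+00]])}
```

View pics/scene0.png

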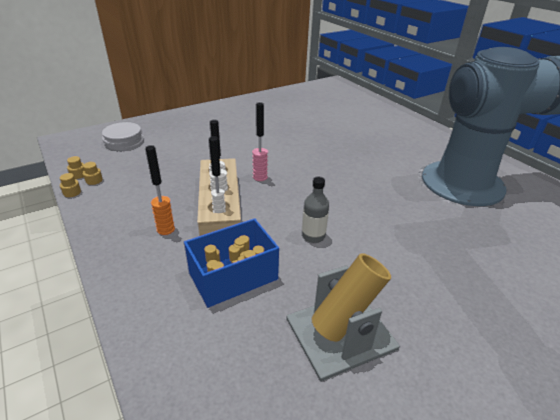

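View pics/top0.png

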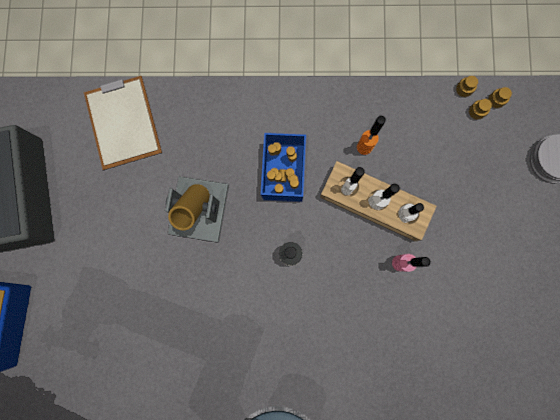

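The scene picture shows the stand at about (218,195) with three brushes, the orange and pink look-alikes beside it, the bin at (232,262), the bottle at (316,212) and the bowl at (350,297). In the top view the brush heads are at (350,183), (380,197) and (410,212), and the bowl mouth is near (183,215). I'll enlarge the stand and the bowl.

```bash
python3 - <<'E'
import cv2,numpy as np
s=cv2.imread('pics/scene0.png');t=cv2.imread('pics/top0.png')
a=cv2.resize(s[90:240,180:290],None,fx=4,fy=4,interpolation=3)   #440x600
b=cv2.resize(t[155:245,315:445],None,fx=2.7,fy=2.7,interpolation=3) 
c=cv2.resize(t[165:250,155:240],None,fx=4,fy=4,interpolation=3)
im=np.zeros((600,800,3),np.uint8);im[:600,:440]=a;im[:b.shape[0],440:440+b.shape[1]]=b[:,:360];im[250:590,450:790]=c
cv2.imwrite('pics/crop1.png',im)
E
```

```text
(no output)
```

View pics/crop1.png

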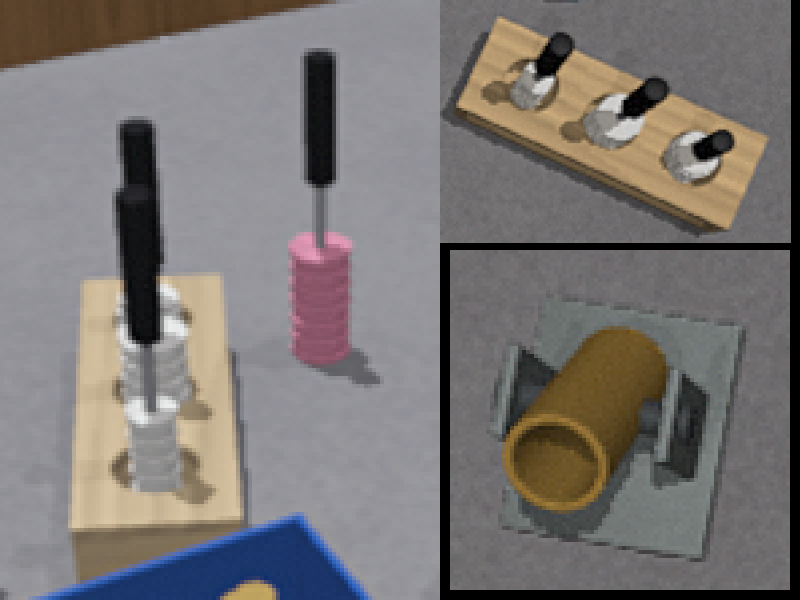

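Long brush = the middle one: thick head and tall handle, at crop (655,90) = top px (395,188). The one nearest the bin is slim, and the third is short. Next I'll measure the brushes, stand, bowl axis and cradle yaw from both fixed views.

```bash
cat > h.py <<'E'
import numpy as np,cv2
from scipy.spatial.transform import Rotation as Ro
from bench import env,vision
def Rq(q): return Ro.from_quat([q[1],q[2],q[3],q[0]]).as_matrix()
class Cam:
    def __init__(s,n,obs=None):
        c=vision.get_calibration(n);s.K=c['intrinsics']
        if n=='wrist':
            T=np.eye(4);T[:3,:3]=Rq(obs['tcp_rot']);T[:3,3]=obs['tcp_pos'];M=np.linalg.inv(T@c['T_tool_cam']);s.R,s.t=M[:3,:3],M[:3,3]
        else: s.R,s.t=c['R'],c['t']
        s.C=-s.R.T@s.t
    def ray(s,p):
        p=np.atleast_2d(np.float64(p));d=(s.R.T@np.linalg.inv(s.K)@np.c_[p,np.ones(len(p))].T).T
        return d/np.linalg.norm(d,axis=1,keepdims=True)
    def plane(s,p,z):
        d=s.ray(p);return s.C+d*((z-s.C[2])/d[:,2:])
    def proj(s,X):
        x=(s.K@(s.R@np.atleast_2d(X).T+s.t[:,None])).T;return x[:,:2]/x[:,2:]
def tri(cams,px):
    A=0;b=0
    for c,p in zip(cams,px):
        d=c.ray(p)[0];P=np.eye(3)-np.outer(d,d);A=A+P;b=b+P@c.C
    X=np.linalg.solve(A,b);return X,[c.proj(X)[0]-p for c,p in zip(cams,px)]
def biggest(m):
    cs,_=cv2.findContours(m.astype(np.uint8),cv2.RETR_EXTERNAL,cv2.CHAIN_APPROX_NONE);return max(cs,key=cv2.contourArea)
E
python3 - <<'E'
from h import *
S=Cam('scene');T=Cam('top')
s=cv2.imread('pics/scene0.png');t=cv2.imread('pics/top0.png')
print('cams',S.C,T.C)
print('thick handle top',tri([S,T],[(214,121.5),(394.6,188.3)]))
print('slim handle top',tri([S,T],[(213.5,138),(359,172)]))
def roi(im,x0,y0,x1,y1,f):
    h=cv2.cvtColor(im,cv2.COLOR_BGR2HSV).astype(int);m=f(h);k=np.zeros(m.shape,bool);k[y0:y1,x0:x1]=1;return m&k
br=lambda h:(h[...,0]>8)&(h[...,0]<28)&(h[...,1]>110)
cs=biggest(roi(s,300,240,400,350,br));ct=biggest(roi(t,160,170,220,240,br))
for n,c in(('s',cs),('t',ct)): print(n,cv2.contourArea(c),cv2.minAreaRect(c))
# stand top
w=lambda h:(h[...,0]>8)&(h[...,0]<25)&(h[...,1]>50)&(h[...,2]>120)
c=biggest(roi(t,315,150,445,245,w));print('stand',cv2.minAreaRect(c)); bx=T.plane(cv2.boxPoints(cv2.minAreaRect(c)),.055);print(bx,bx.mean(0))
# handle black blobs in top
m=roi(t,315,150,445,245,lambda h:h[...,2]<45)
n,l,st,ce=cv2.connectedComponentsWithStats(m.astype(np.uint8));print(st[1:][st[1:,4]>20],ce[1:][st[1:,4]>20])
# cradle base
hh=lambda h:(h[...,0]>75)&(h[...,0]<105)&(h[...,1]>12)&(h[...,2]>70)
c=biggest(roi(t,155,165,240,250,hh));print('cradle',cv2.contourArea(c),cv2.minAreaRect(c));
im=t.copy();cv2.drawContours(im,[c,ct],-1,(0,0,255),1);im2=s.copy();cv2.drawContours(im2,[cs],-1,(0,0,255),1)
cv2.imwrite('pics/chk1.png',np.hstack([cv2.resize(im[160:250,150:240],None,fx=4.4,fy=4.4),cv2.resize(im2[240:370,280:410],(396,396))]))
E
```

```text
cams [0.91638101 0.50452648 0.58831432] [ 0.44389145 -0.02681866  1.09314152]
thick handle top (array([ 0.6073435 , -0.23536355,  0.21950338]), [array([-0.08509029, -0.02240992]), array([-0.04852304,  0.0786135 ])])
slim handle top (array([ 0.64054188, -0.1642427 ,  0.22070719]), [array([0.06875577, 0.01723255]), array([ 0.03531924, -0.05871861])])
s 3132.5 ((349.12030029296875, 297.46490478515625), (38.70079040527344, 92.1693115234375), 39.23736572265625)
t 1078.5 ((189.306884765625, 207.18276977539062), (27.129575729370117, 50.03116989135742), 40.23635482788086)
stand ((378.69964599609375, 199.88931274414062), (110.74254608154297, 37.58989334106445), 24.519643783569336)
[[ 0.62303627 -0.09748227  0.055     ]
 [ 0.70768856 -0.13527439  0.055     ]
 [ 0.59681176 -0.3735545   0.055     ]
 [ 0.51494887 -0.33450365  0.055     ]] [ 0.61062137 -0.2352037   0.055     ]
[[350 167  14  17 111]
 [381 184  18  15 123]
 [409 203  15  11  82]] [[356.1981982  175.54954955]
 [389.59349593 191.15447154]
 [415.25609756 208.52439024]]
cradle 183.5 ((199.96620178222656, 188.29180908203125), (46.07381820678711, 17.34104347229004), 9.211027145385742)
```

View pics/chk1.png

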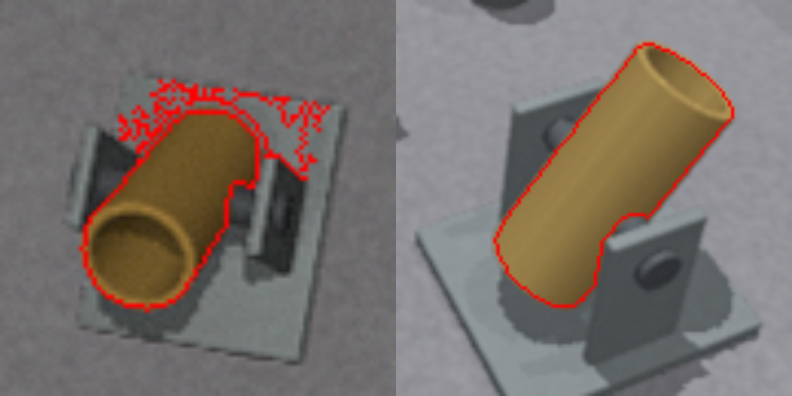

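The contours fit the bowl well. From the silhouette edges I'll get the axis as the intersection of the two bisector planes, and the mouth from its rim.

```bash
cat >> h.py <<'E'
def edge(c,p,q,tol=2.2):
    p=np.float64(p);q=np.float64(q);u=(q-p)/np.linalg.norm(q-p);c=c.reshape(-1,2)-p;a=c@u;d=c@np.array([-u[1],u[0]])
    k=(a>0)&(a<np.linalg.norm(q-p))&(abs(d)<tol);l=cv2.fitLine((c[k]+p).astype(np.float32),cv2.DIST_HUBER,0,.01,.01).ravel()
    return l[2:]-20*l[:2],l[2:]+20*l[:2],k.sum()
def axplane(cam,e1,e2):
    N=[]
    for e in(e1,e2):
        r=cam.ray([e[0],e[1]]);n=np.cross(r[0],r[1]);N.append(n/np.linalg.norm(n))
    if N[0]@N[1]<0:N[1]=-N[1]
    n=N[0]+N[1];return n/np.linalg.norm(n),np.arccos(N[0]@N[1])
E
python3 - <<'E'
from h import *
S=Cam('scene');T=Cam('top')
s=cv2.imread('pics/scene0.png');t=cv2.imread('pics/top0.png')
def con(im,x0,y0,x1,y1):
    h=cv2.cvtColor(im,cv2.COLOR_BGR2HSV).astype(int);m=(h[...,0]>8)&(h[...,0]<28)&(h[...,1]>110);k=np.zeros(m.shape,bool);k[y0:y1,x0:x1]=1;return biggest(m&k)
cs=con(s,300,240,400,350);ct=con(t,160,170,220,240)
f=lambda x,y,k,ox,oy:(ox+x/k,oy+y/k)
a=lambda x,y:f(x,y,4.4,150,160); b=lambda x,y:f(x,y,3.046,280,240)
te=[edge(ct,a(95,208),a(180,122)),edge(ct,a(195,285),a(228,228))]
se=[edge(cs,b(112,222),b(225,68)),edge(cs,b(325,124),b(258,205))]
print([e[2] for e in te+se])
nt,at=axplane(T,*te);ns,as_=axplane(S,*se)
u=np.cross(nt,ns);u/=np.linalg.norm(u);u*=np.sign(u[2])
# point on both planes at z=.085
A=np.array([nt,ns,[0,0,1]]);hinge=np.linalg.solve(A,[nt@T.C,ns@S.C,.085])
print('axis',u,'tilt',np.degrees(np.arccos(u[2])),'az',np.degrees(np.arctan2(u[1],u[0])),'hinge',hinge)
for c,al in((T,at),(S,as_)):
    w=hinge-c.C;d=np.linalg.norm(w-(w@u)*u);print('implied radius',d*np.sin(al/2))
m=hinge+.078*u;print('mouth pred',m,'px',T.proj(m),S.proj(m))
# rim ellipse outlines predicted
e1=np.cross(u,[0,0,1]);e1/=np.linalg.norm(e1);e2=np.cross(u,e1);th=np.linspace(0,6.28,60)[:,None]
ring=m+.03*(np.cos(th)*e1+np.sin(th)*e2)
for n,im,c,box in(('t',t,T,(160,250,150,240)),('s',s,S,(240,330,310,400))):
    im=im.copy();y0,y1,x0,x1=box;im=cv2.resize(im[y0:y1,x0:x1],None,fx=4.4,fy=4.4,interpolation=3)
    cv2.polylines(im,[np.int32((c.proj(ring)+.5-[x0,y0])*4.4)],True,(0,0,255),1);
    ax=np.array([hinge-.052*u,m]);cv2.polylines(im,[np.int32((c.proj(ax)+.5-[x0,y0])*4.4)],False,(255,0,0),1)
    globals()['o'+n]=im
cv2.imwrite('pics/chk2.png',np.hstack([ot,os]))
E
```

```text
[np.int64(23), np.int64(12), np.int64(49), np.int64(27)]
axis [-0.52714638  0.07909807  0.84608522] tilt 32.211605054589114 az 171.4664582016303 hinge [0.5917552  0.20965544 0.085     ]
implied radius 0.03813356435384799
implied radius 0.027976329255719887
mouth pred [0.55063778 0.21582509 0.15099465] px [[180.50686518 217.99213977]] [[374.45579432 265.80740134]]
```

View pics/chk2.png

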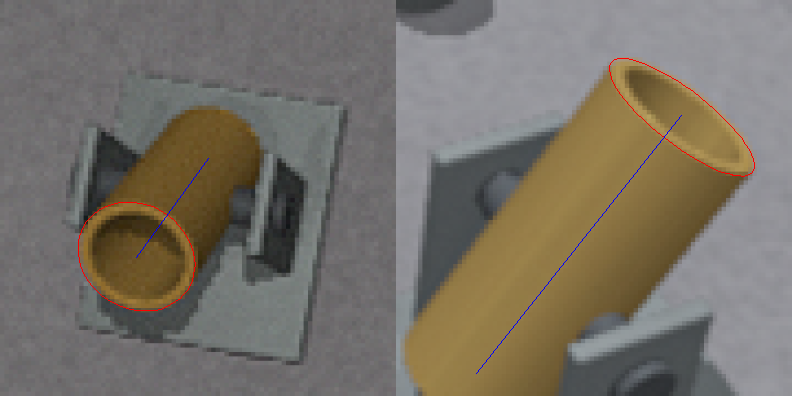

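The scene-view edge is good, but the top-view right edge is too short (implied radius 38 mm), so I'll move the wrist camera over the bowl for a better axis. First a small planner that prints rows.

```bash
cat >> h.py <<'E'
def rows(p1,R1,hand,n=None,vmax=.045,o=None,p0=None,R0=None):
    if p0 is None: o=o or env.get_obs();p0,R0=o['tcp_pos'],Rq(o['tcp_rot'])
    w=Ro.from_matrix(R0.T@R1).as_rotvec();n=n or int(max(np.ceil(np.linalg.norm(np.subtract(p1,p0))/vmax),np.ceil(np.degrees(np.linalg.norm(w))/7.5),1))
    W=np.round(np.degrees(w)/n,2)
    R=R0;out=[]
    p=np.array(p0)
    for i in range(n):
        d=np.round(R.T@((np.array(p1)-p)/(n-i)),4);p=p+R@d
        R=R@Ro.from_rotvec(np.radians(W)).as_matrix();out.append([*W.tolist(),*d.tolist(),hand])
    print(n,'rows; end',p.round(4));[print([float(x) for x in r]) for r in out];return p,R
def down(yaz): # tool down, tool y at azimuth yaz deg
    a=np.radians(yaz);y=np.array([np.cos(a),np.sin(a),0]);z=np.array([0,0,-1.]);return np.c_[np.cross(y,z),y,z]
E
python3 - <<'E'
from h import *
T=Cam('top');S=Cam('scene')
print('mouth',tri([T,S],[(182.3,218),(375,266.6)]))
a=lambda x,y:(150+x/4.4-.5,160+y/4.4-.5)
P=T.plane([a(130,75),a(80,327),a(345,105),a(300,360)],.012);print(P)
for i,j in((1,0),(3,2),(0,2),(1,3)):
    d=P[j]-P[i];print(np.degrees(np.arctan2(d[1],d[0])),np.linalg.norm(d))
print('centre',P.mean(0))
rows([.42,.24,.30],down(20.8),1)
E
```

```text
mouth (array([0.54976001, 0.21410338, 0.14765017]), [array([-0.65587617,  0.56961294]), array([-1.25629233, -0.14788587])])
[[0.67288055 0.25986009 0.012     ]
 [0.52604582 0.2824461  0.012     ]
 [0.65603375 0.13397916 0.012     ]
 [0.50868791 0.15554031 0.012     ]]
-8.744658336948593 0.14856165266411994
-8.325022307304648 0.14891500564372293
-97.62267114566185 0.12700324472494245
-97.78846892275389 0.12808737932659706
centre [0.59091201 0.20795641 0.012     ]
10 rows; end [0.42 0.24 0.3 ]
[-0.01, 0.0, 5.4, -0.0342, -0.0233, -0.0047, 1.0]
[-0.01, 0.0, 5.4, -0.0363, -0.0199, -0.0047, 1.0]
[-0.01, 0.0, 5.4, -0.038, -0.0164, -0.0047, 1.0]
[-0.01, 0.0, 5.4, -0.0394, -0.0128, -0.0047, 1.0]
[-0.01, 0.0, 5.4, -0.0404, -0.009, -0.0047, 1.0]
[-0.01, 0.0, 5.4, -0.041, -0.0052, -0.0048, 1.0]
[-0.01, 0.0, 5.4, -0.0414, -0.0013, -0.0047, 1.0]
[-0.01, 0.0, 5.4, -0.0413, 0.0026, -0.0048, 1.0]
[-0.01, 0.0, 5.4, -0.0409, 0.0064, -0.0047, 1.0]
[-0.01, 0.0, 5.4, -0.04, 0.0103, -0.0048, 1.0]
```

Cradle yaw (-8.3°), cradle centre and mouth all agree with the axis estimate (tilt about 32°). I'll confirm with the wrist camera in passing.

Call:
arm_command(plan=[[0, 0, 5.4, -0.034, -0.023, -0.005, 1], [0, 0, 5.4, -0.036, -0.02, -0.005, 1], [0, 0, 5.4, -0.038, -0.016, -0.005, 1], [0, 0, 5.4, -0.039, -0.013, -0.005, 1], [0, 0, 5.4, -0.04, -0.009, -0.005, 1]])

```text
t: 0.6
tcp_pos: [0.2852, 0.3971, 0.2781]
tcp_rot: [-0.0, 0.362, 0.932, -0.0]
ft_force: [0.7, 0.0, 0.8]
grip_width: 0.0855
gripper_force: 0.0
```

Call:
arm_command(plan=[[0, 0, 5.4, -0.041, -0.005, -0.005, 1], [0, 0, 5.4, -0.041, -0.001, -0.005, 1], [0, 0, 5.4, -0.041, 0.003, -0.005, 1], [0, 0, 5.4, -0.041, 0.006, -0.005, 1], [0, 0, 5.4, -0.04, 0.01, -0.005, 1]])

```text
t: 1.1
tcp_pos: [0.4194, 0.2406, 0.3032]
tcp_rot: [-0.0, 0.57, 0.822, -0.0]
ft_force: [0.2, 0.6, -0.2]
grip_width: 0.0853
gripper_force: 0.0
```

Call:
arm_command(plan=[[0, 0, 0, 0, 0, 0, 1], [0, 0, 0, 0, 0, 0, 1]])

```text
t: 1.3
tcp_pos: [0.419, 0.2415, 0.3029]
tcp_rot: [-0.0, 0.569, 0.823, -0.0]
ft_force: [-0.7, -0.5, -0.1]
grip_width: 0.0853
gripper_force: 0.0
```

```bash
python3 - <<'E'
from h import *
o=env.get_obs();im=vision.camera('wrist');print(o['t'],o['tcp_pos'],o['tcp_rot'],o['qpos']);cv2.imwrite('pics/w1.png',im[:,:,::-1])
np.savez('w1.npz',p=o['tcp_pos'],q=o['tcp_rot'])
c=Cam('wrist',o);u=np.array([-.527,.079,.846]);u/=np.linalg.norm(u);h=np.array([.5915,.209,.085]);m=h+.078*u
e1=np.cross(u,[0,0,1]);e1/=np.linalg.norm(e1);e2=np.cross(u,e1);th=np.linspace(0,6.28,60)[:,None]
im=im[:,:,::-1].copy()
for r,p in((.03,m),(.024,m),(.024,m-.13*u)):cv2.polylines(im,[np.int32(c.proj(p+r*(np.cos(th)*e1+np.sin(th)*e2))*1)],True,(0,0,255),1)
cv2.imwrite('pics/w1o.png',im)
E
```

```text
1.3 [0.41902979 0.24150788 0.30291819] [-4.60263880e-04  5.68745982e-01  8.22513063e-01 -2.40929734e-04] [ 3.91282932e-01  1.81686387e-01 -5.61004828e-02  1.33391421e+00
  5.10870514e-04  1.60124375e+00]
```

View pics/w1o.png

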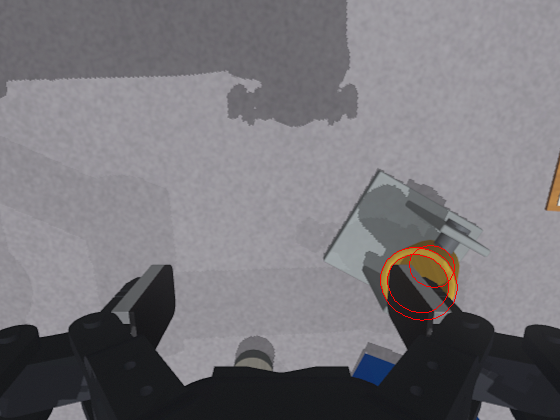

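The wrist view shows the rim near (419,281), partly hidden by a finger, 3–4 px from the prediction. I'll shift 100 mm along -tool x, which is also towards the stand, for a clear view.

Call:
arm_command(plan=[[0, 0, 0, -0.035, 0, 0, 1], [0, 0, 0, -0.035, 0, 0, 1], [0, 0, 0, -0.03, 0, 0, 1], [0, 0, 0, 0, 0, 0, 1], [0, 0, 0, 0, 0, 0, 1]])

```text
t: 1.85
tcp_pos: [0.4536, 0.1495, 0.303]
tcp_rot: [-0.001, 0.568, 0.823, -0.0]
ft_force: [0.4, 0.4, -0.1]
grip_width: 0.0853
gripper_force: 0.0
```

```bash
python3 - <<'E'
from h import *
o=env.get_obs();im=vision.camera('wrist')[:,:,::-1].copy();print(o['t'],o['tcp_pos']);cv2.imwrite('pics/w2.png',im)
np.savez('w2.npz',p=o['tcp_pos'],q=o['tcp_rot'])
c=Cam('wrist',o);u=np.array([-.527,.079,.846]);u/=np.linalg.norm(u);h=np.array([.5915,.209,.085]);m=h+.078*u
print('pred mouth px',c.proj(m),'floor',c.proj(m-.13*u))
hs=cv2.cvtColor(im,cv2.COLOR_BGR2HSV).astype(int);mk=(hs[...,0]>8)&(hs[...,0]<28)&(hs[...,1]>110);k=np.zeros(mk.shape,bool);x,y=c.proj(m)[0].astype(int);k[max(y-90,0):y+70,x-80:x+80]=1
ct=biggest(mk&k);print(cv2.boundingRect(ct))
e1=np.cross(u,[0,0,1]);e1/=np.linalg.norm(e1);e2=np.cross(u,e1);th=np.linspace(0,6.28,60)[:,None]
x0,y0=x-90,max(y-110,0);z=cv2.resize(im[y0:y0+190,x0:x0+190],None,fx=3,fy=3,interpolation=3)
cv2.drawContours(z,[((ct-[x0,y0])*3).astype(np.int32)],-1,(0,255,0),1)
for r,p in((.03,m),(.024,m),(.024,m-.13*u)):cv2.polylines(z,[np.int32((c.proj(p+r*(np.cos(th)*e1+np.sin(th)*e2))+.5-[x0,y0])*3)],True,(0,0,255),1)
print('crop origin',x0,y0);cv2.imwrite('pics/w2o.png',z)
E
```

```text
1.85 [0.45358991 0.14952711 0.30302413]
pred mouth px [[430.18179604 166.64253124]] floor [[441.53679044 183.32170322]]
(390, 128, 83, 82)
crop origin 340 56
```

View pics/w2o.png

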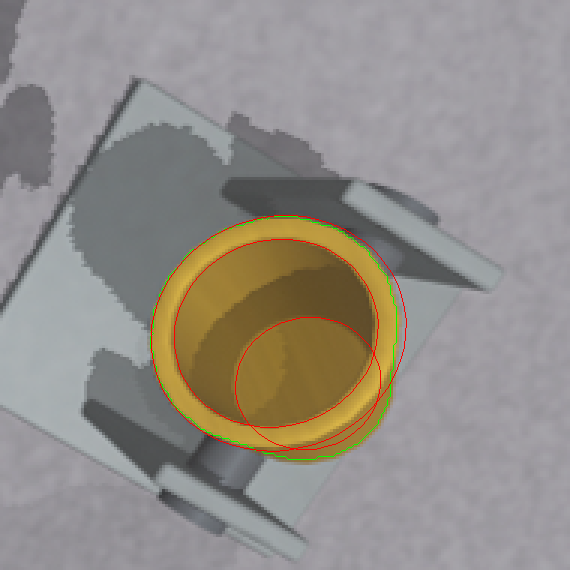

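The rim, bore and floor overlay match the picture to about 1.5 mm: crop rim 151..398 by 216..450, predicted 151..406 by 216..450. Next is the stand.

```bash
python3 - <<'E'
from h import *
rows([.607,-.2355,.305],down(-24.8),1)
E
```

```text
10 rows; end [ 0.6071 -0.2355  0.305 ]
[-0.01, -0.0, 4.57, -0.0415, 0.0006, -0.0002, 1.0]
[-0.01, -0.0, 4.57, -0.0413, 0.0039, -0.0002, 1.0]
[-0.01, -0.0, 4.57, -0.0409, 0.0072, -0.0002, 1.0]
[-0.01, -0.0, 4.57, -0.0401, 0.0104, -0.0002, 1.0]
[-0.01, -0.0, 4.57, -0.0392, 0.0136, -0.0002, 1.0]
[-0.01, -0.0, 4.57, -0.038, 0.0167, -0.0003, 1.0]
[-0.01, -0.0, 4.57, -0.0365, 0.0196, -0.0002, 1.0]
[-0.01, -0.0, 4.57, -0.0349, 0.0225, -0.0002, 1.0]
[-0.01, -0.0, 4.57, -0.0329, 0.0252, -0.0003, 1.0]
[-0.01, -0.0, 4.57, -0.0308, 0.0278, -0.0002, 1.0]
```

Call:
arm_command(plan=[[0, 0, 4.57, -0.0415, 0.0006, 0, 1], [0, 0, 4.57, -0.0413, 0.0039, 0, 1], [0, 0, 4.57, -0.0409, 0.0072, 0, 1], [0, 0, 4.57, -0.0401, 0.0104, 0, 1], [0, 0, 4.57, -0.0392, 0.0136, 0, 1]])

```text
t: 2.4
tcp_pos: [0.531, -0.0437, 0.3033]
tcp_rot: [-0.0, 0.72, 0.694, 0.0]
ft_force: [0.2, -0.4, -0.0]
grip_width: 0.0855
gripper_force: 0.0
```

Call:
arm_command(plan=[[0, 0, 4.57, -0.038, 0.0167, 0, 1], [0, 0, 4.57, -0.0365, 0.0196, 0, 1], [0, 0, 4.57, 0, 0, 0, 1], [0, 0, 4.57, 0, 0, 0, 1], [0, 0, 4.57, 0, 0, 0, 1]])

```text
t: 2.9
tcp_pos: [0.5616, -0.1197, 0.3029]
tcp_rot: [-0.001, 0.843, 0.537, -0.0]
ft_force: [-0.6, 0.1, 0.1]
grip_width: 0.0852
gripper_force: 0.0
```

```bash
python3 - <<'E'
from h import *
o=env.get_obs();im=vision.camera('wrist')[:,:,::-1].copy();print(o['t'],o['tcp_pos'],o['tcp_rot'])
c=Cam('wrist',o);P=np.array([[.607,-.2355,.222],[.607,-.2355,.137],[.607,-.2355,.012]])
print(c.proj(P))
for p in c.proj(P):cv2.circle(im,tuple(np.int32(p)),4,(0,0,255),1)
cv2.imwrite('pics/w3.png',im);np.savez('w3.npz',p=o['tcp_pos'],q=o['tcp_rot'])
E
```

```text
2.9 [ 0.5615814  -0.11965412  0.30289305] [-5.21455866e-04  8.43352420e-01  5.37360608e-01 -1.88916284e-05]
[[418.51233774 354.0520937 ]
 [382.77867021 291.44578646]
 [354.66444536 242.18893935]]
```

View pics/w3.png

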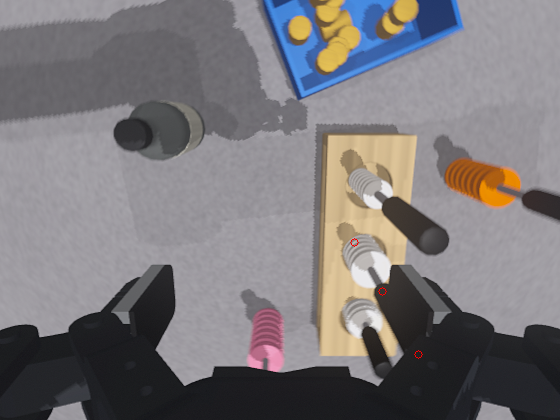

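The wrist view confirms the middle brush: shank and handle at (375,280) to (418,354) lie on the predicted points, with the slim brush at (372,188) and the short one at (362,318). I'll go above it and descend.

```bash
python3 - <<'E'
from h import *
p,R=rows([.6075,-.2355,.303],down(-24.8),1,n=4)
rows([.6075,-.2355,.190],down(-24.8),1,n=4,p0=p,R0=R)
E
```

```text
4 rows; end [ 0.6075 -0.2355  0.303 ]
[-0.01, -0.01, -0.07, -0.0214, 0.0227, -0.0, 1.0]
[-0.01, -0.01, -0.07, -0.0214, 0.0227, -0.0, 1.0]
[-0.01, -0.01, -0.07, -0.0214, 0.0227, -0.0001, 1.0]
[-0.01, -0.01, -0.07, -0.0215, 0.0226, 0.0, 1.0]
4 rows; end [ 0.6075 -0.2355  0.19  ]
[-0.0, 0.0, -0.0, 0.0, 0.0, 0.0283, 1.0]
[-0.0, 0.0, -0.0, 0.0, 0.0, 0.0282, 1.0]
[-0.0, 0.0, -0.0, 0.0, 0.0, 0.0283, 1.0]
[-0.0, 0.0, -0.0, 0.0, 0.0, 0.0282, 1.0]
```

Call:
arm_command(plan=[[0, 0, 0, -0.0214, 0.0227, 0, 1], [0, 0, 0, -0.0214, 0.0227, 0, 1], [0, 0, 0, -0.0214, 0.0227, 0, 1], [0, 0, 0, -0.0214, 0.0226, 0, 1], [0, 0, 0, 0, 0, 0, 1]])

```text
t: 3.45
tcp_pos: [0.6086, -0.2387, 0.3017]
tcp_rot: [-0.0, 0.843, 0.538, -0.0]
ft_force: [0.1, 0.1, -0.7]
grip_width: 0.0855
gripper_force: 0.0
```

Call:
arm_command(plan=[[0, 0, 0, 0, 0, 0.028, 1], [0, 0, 0, 0, 0, 0.028, 1], [0, 0, 0, 0, 0, 0.028, 1], [0, 0, 0, 0, 0, 0.028, 1], [0, 0, 0, 0, 0, 0, 1]])

```text
t: 3.95
tcp_pos: [0.6048, -0.2335, 0.1868]
tcp_rot: [-0.004, 0.842, 0.539, -0.002]
ft_force: [-1.0, 0.6, 0.5]
grip_width: 0.085
gripper_force: 0.0
```

```bash
python3 - <<'E'
from h import *
o=env.get_obs();print(o['tcp_pos'],Rq(o['tcp_rot'])[:,1],o['qpos'])
s=vision.camera('scene')[:,:,::-1];t=vision.camera('top')[:,:,::-1]
cv2.imwrite('pics/g1.png',np.hstack([cv2.resize(s[60:250,150:340],(396,396)),cv2.resize(t[130:260,310:440],(396,396))]))
E
```

```text
[ 0.60483173 -0.23348208  0.18678172] [ 0.90820449 -0.41842546 -0.00920534] [-4.66475840e-01  5.60562382e-01  1.98548034e-01  1.21801484e+00
  6.28091010e-04  1.53605251e+00]
```

View pics/g1.png

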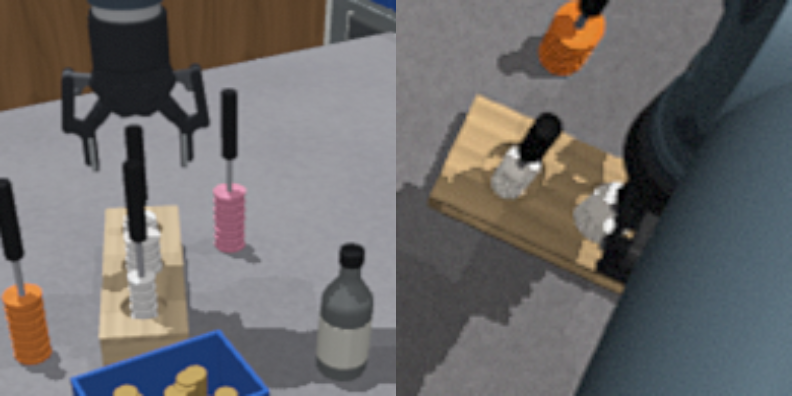

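The scene crop shows the fingers on either side of the middle handle, tips at (93,165) and (186,165) and handle top at (135,130). Time to close.

Call:
arm_command(plan=[[0, 0, 0, 0, 0, 0, 0], [0, 0, 0, 0, 0, 0, 0], [0, 0, 0, 0, 0, 0, 0], [0, 0, 0, 0, 0, 0, 0], [0, 0, 0, 0, 0, 0, 0]])

```text
t: 4.55
tcp_pos: [0.6078, -0.2374, 0.1921]
tcp_rot: [0.001, 0.843, 0.538, 0.0]
ft_force: [0.3, -0.3, -0.7]
grip_width: 0.0186
gripper_force: 58.5
```

Call:
arm_command(plan=[[0, 0, 0, 0, 0, 0, 0], [0, 0, 0, 0, 0, 0, 0], [0, 0, 0, 0, 0, 0, 0], [0, 0, 0, 0, 0, 0, 0], [0, 0, 0, 0, 0, 0, 0]])

```text
t: 5.05
tcp_pos: [0.6077, -0.2373, 0.192]
tcp_rot: [0.001, 0.843, 0.538, 0.0]
ft_force: [-0.2, 0.1, 6.3]
grip_width: 0.0186
gripper_force: 58.9
```

```bash
python3 - <<'E'
from h import *
o=env.get_obs();print(o['t'],o['tcp_pos'],o['tcp_rot'],Rq(o['tcp_rot'])[:,2],o['grip_width'],o['gripper_force']);np.savez('grasp.npz',p=o['tcp_pos'],q=o['tcp_rot'])
E
```

```text
5.05 [ 0.60774346 -0.23731951  0.19198869] [5.39793848e-04 8.43073206e-01 5.37798441e-01 3.38906957e-04] [ 1.15204733e-03 -5.45644194e-04 -9.99999188e-01] 0.018596451948055814 58.93036723136902
```

Held (width 18.6 mm, 59 N), tip about 180 mm ahead of the TCP. I'll lift and plan the way to the bowl.

Call:
arm_command(plan=[[0, 0, 0, 0, 0, -0.02, 0], [0, 0, 0, 0, 0, -0.03, 0], [0, 0, 0, 0, 0, -0.03, 0], [0, 0, 0, 0, 0, -0.03, 0], [0, 0, 0, 0, 0, -0.03, 0]])

```text
t: 5.55
tcp_pos: [0.6069, -0.2369, 0.3314]
tcp_rot: [-0.001, 0.843, 0.538, -0.0]
ft_force: [0.2, -1.3, -1.3]
grip_width: 0.0186
gripper_force: 58.7
```

```bash
cat >> h.py <<'E'
u=np.array([-.53,.08,.844]);u/=np.linalg.norm(u);m=np.array([.5495,.215,.151]);F=m-.13*u;L=.180
_y=np.array([-u[0],-u[1],0]);_y/=np.linalg.norm(_y);_y=_y-(_y@u)*u;_y/=np.linalg.norm(_y)
RB=np.c_[np.cross(_y,-u),_y,-u]
def rep(o):
    R=Rq(o['tcp_rot']);tip=o['tcp_pos']+L*R[:,2];print(o['t'],'tcp',o['tcp_pos'].round(4),'tip in floor',(RB.T@(tip-F)*[1,1,-1]).round(4),'zang',np.degrees(np.arccos(R[:,2]@-u)).round(2),'f',o['ft_force'].round(1),'w',o['grip_width'].round(4),'q',o['qpos'].round(2))
E
python3 - <<'E'
from h import *
o=env.get_obs();rep(o);T=Cam('top');print('bottle',T.plane((290,253),.15),'pink',T.plane([(404,263),(425,262)],.1))
t=vision.camera('wrist')[:,:,::-1];cv2.imwrite('pics/w4.png',t)
p,R=rows([.51,-.10,.345],down(-20),0,n=4)
p,R=rows([.44,.08,.36],down(-8),0,n=5,p0=p,R0=R)
p,R=rows(m+(.045+L)*u,RB,0,n=5,p0=p,R0=R,)
E
```

```text
Traceback (most recent call last):
  File "h.py", line 52, in rep
    R=Rq(o['tcp_rot']);tip=o['tcp_pos']+L*R[:,2];print(o['t'],'tcp',o['tcp_pos'].round(4),'tip in floor',(RB.T@(tip-F)*[1,1,-1]).round(4),'zang',np.degrees(np.arccos(R[:,2]@-u)).round(2),'f',o['ft_force'].round(1),'w',o['grip_width'].round(4),'q',o['qpos'].round(2))
                                                                                                                                                                                                                          ^^^^^^^^^^^^^^^^^^^^^
AttributeError: 'float' object has no attribute 'round'
```

```bash
sed -i "s/o\['grip_width'\].round(4)/round(o['grip_width'],4)/" h.py
python3 - <<'E'
from h import *
o=env.get_obs();rep(o);T=Cam('top');print('bottle',T.plane((290,253),.15),'pink',T.plane([(404,263),(425,262)],.1))
p,R=rows([.51,-.10,.345],down(-20),0,n=4)
p,R=rows([.44,.08,.36],down(-8),0,n=5,p0=p,R0=R)
p,R=rows(m+(.045+L)*u,RB,0,n=5,p0=p,R0=R)
E
```

```text
5.55 tcp [ 0.6069 -0.2369  0.3314] tip in floor [-0.4381  0.1048  0.0639] zang 32.52 f [ 0.2 -1.3 -1.3] w 0.0186 q [-0.47  0.57  0.58  1.59  0.    1.54]
bottle [[ 0.47705859 -0.02541601  0.15      ]] pink [[ 0.45969017 -0.2813267   0.1       ]
 [ 0.46254643 -0.32799722  0.1       ]]
4 rows; end [ 0.51  -0.1    0.345]
[-0.03, -0.0, -1.23, 0.0208, -0.0364, -0.0033, 0.0]
[-0.03, -0.0, -1.23, 0.0216, -0.0359, -0.0033, 0.0]
[-0.03, -0.0, -1.23, 0.0224, -0.0355, -0.0034, 0.0]
[-0.03, -0.0, -1.23, 0.0231, -0.035, -0.0034, 0.0]
5 rows; end [0.44 0.08 0.36]
[0.0, -0.0, -2.4, 0.029, -0.0255, -0.003, 0.0]
[0.0, -0.0, -2.4, 0.0301, -0.0242, -0.003, 0.0]
[0.0, -0.0, -2.4, 0.0311, -0.023, -0.003, 0.0]
[0.0, -0.0, -2.4, 0.032, -0.0216, -0.003, 0.0]
[0.0, -0.0, -2.4, 0.0329, -0.0203, -0.003, 0.0]
5 rows; end [0.4302 0.233  0.3409]
[-6.48, -0.03, 0.11, 0.03, -0.0062, 0.0038, 0.0]
[-6.48, -0.03, 0.11, 0.03, -0.0066, 0.0031, 0.0]
[-6.48, -0.03, 0.11, 0.03, -0.007, 0.0023, 0.0]
[-6.48, -0.03, 0.11, 0.03, -0.0073, 0.0015, 0.0]
[-6.48, -0.03, 0.11, 0.03, -0.0075, 0.0006, 0.0]
```

The bottle sits at (0.477,-0.025), 150 mm high, under that path, so I'll pass higher.

```bash
python3 - <<'E'
from h import *
p,R=rows([.52,-.12,.385],down(-20),0,n=5)
p,R=rows([.44,.08,.40],down(-8),0,n=5,p0=p,R0=R)
p,R=rows(m+(.045+L)*u,RB,0,n=5,p0=p,R0=R)
E
```

```text
5 rows; end [ 0.5199 -0.12    0.385 ]
[-0.02, -0.0, -0.99, 0.0139, -0.0256, -0.0107, 0.0]
[-0.02, -0.0, -0.99, 0.0143, -0.0254, -0.0107, 0.0]
[-0.02, -0.0, -0.99, 0.0148, -0.0251, -0.0107, 0.0]
[-0.02, -0.0, -0.99, 0.0152, -0.0249, -0.0106, 0.0]
[-0.02, -0.0, -0.99, 0.0155, -0.0247, -0.0107, 0.0]
5 rows; end [0.44 0.08 0.4 ]
[-0.0, -0.0, -2.4, 0.0321, -0.0287, -0.003, 0.0]
[-0.0, -0.0, -2.4, 0.0333, -0.0273, -0.003, 0.0]
[-0.0, -0.0, -2.4, 0.0344, -0.0259, -0.003, 0.0]
[-0.0, -0.0, -2.4, 0.0355, -0.0245, -0.003, 0.0]
[-0.0, -0.0, -2.4, 0.0365, -0.0229, -0.0029, 0.0]
5 rows; end [0.4303 0.233  0.3409]
[-6.48, -0.04, 0.12, 0.03, -0.0062, 0.0118, 0.0]
[-6.48, -0.04, 0.12, 0.03, -0.0075, 0.011, 0.0]
[-6.48, -0.04, 0.12, 0.03, -0.0088, 0.0101, 0.0]
[-6.48, -0.04, 0.12, 0.03, -0.01, 0.009, 0.0]
[-6.48, -0.04, 0.12, 0.0301, -0.0109, 0.0078, 0.0]
```

Call:
arm_command(plan=[[0, 0, -1, 0.014, -0.0256, -0.0107, 0], [0, 0, -1, 0.0143, -0.0254, -0.0107, 0], [0, 0, -1, 0.0148, -0.0251, -0.0107, 0], [0, 0, -1, 0.0152, -0.0249, -0.0107, 0], [0, 0, -1, 0.0155, -0.0247, -0.0107, 0]])

```text
t: 6.05
tcp_pos: [0.5193, -0.1192, 0.3843]
tcp_rot: [-0.001, 0.819, 0.574, -0.0]
ft_force: [-0.2, -0.3, -1.1]
grip_width: 0.0183
gripper_force: 59.0
```

Call:
arm_command(plan=[[0, 0, -2.4, 0.0321, -0.0287, -0.003, 0], [0, 0, -2.4, 0.0333, -0.0273, -0.003, 0], [0, 0, -2.4, 0.0344, -0.0259, -0.003, 0], [0, 0, -2.4, 0.0355, -0.0245, -0.003, 0], [0, 0, -2.4, 0.0365, -0.023, -0.003, 0]])

```text
t: 6.55
tcp_pos: [0.4389, 0.0812, 0.3992]
tcp_rot: [-0.001, 0.754, 0.657, -0.0]
ft_force: [1.0, 1.4, -0.6]
grip_width: 0.0189
gripper_force: 59.0
```

Call:
arm_command(plan=[[-6.48, 0, 0.1, 0.03, -0.0062, 0.0118, 0], [-6.48, 0, 0.1, 0.03, -0.0075, 0.011, 0], [-6.48, 0, 0.1, 0.03, -0.0088, 0.01, 0], [-6.48, 0, 0.1, 0.03, -0.01, 0.009, 0], [-6.48, 0, 0.1, 0.03, -0.0109, 0.0078, 0]])

```text
t: 7.05
tcp_pos: [0.4291, 0.2336, 0.3405]
tcp_rot: [0.212, 0.727, 0.627, 0.185]
ft_force: [1.4, -0.3, -1.4]
grip_width: 0.0185
gripper_force: 59.2
```

Call:
arm_command(plan=[[0, 0, 0, 0, 0, 0, 0], [0, 0, 0, 0, 0, 0, 0], [0, 0, 0, 0, 0, 0, 0]])

```text
t: 7.35
tcp_pos: [0.4308, 0.2324, 0.3418]
tcp_rot: [0.211, 0.728, 0.627, 0.183]
ft_force: [1.0, -0.1, -0.5]
grip_width: 0.0185
gripper_force: 59.3
```

```bash
python3 - <<'E'
from h import *
o=env.get_obs();rep(o);s=vision.camera('scene')[:,:,::-1];t=vision.camera('top')[:,:,::-1]
S=Cam('scene');T=Cam('top');R=Rq(o['tcp_rot']);ax=o['tcp_pos']+np.outer([.1,.18],R[:,2])
out=[]
for c,im,(x0,y0) in((S,s,(270,150)),(T,t,(120,130))):
    z=cv2.resize(im[y0:y0+132,x0:x0+132],None,fx=3,fy=3,interpolation=3)
    q=np.int32((c.proj(ax)+.5-[x0,y0])*3);cv2.polylines(z,[q],False,(255,0,0),1)
    q=np.int32((c.proj(np.array([F,m,m+.05*u]))+.5-[x0,y0])*3);cv2.polylines(z,[q],False,(0,0,255),1);out.append(z)
cv2.imwrite('pics/b1.png',np.hstack(out))
rows(m+(.045+L)*u,RB,0,n=2)
E
```

```text
7.35 tcp [0.4308 0.2324 0.3418] tip in floor [1.000e-04 1.000e-03 1.753e-01] zang 0.19 f [ 1.  -0.1 -0.5] w 0.0185 q [ 0.57 -0.15 -0.45  0.83 -0.36  2.21]
2 rows; end [0.4302 0.233  0.3409]
[0.03, -0.09, -0.05, 0.0004, -0.0011, 0.0002, 0.0]
[0.03, -0.09, -0.05, 0.0003, -0.0011, 0.0002, 0.0]
```

View pics/b1.png

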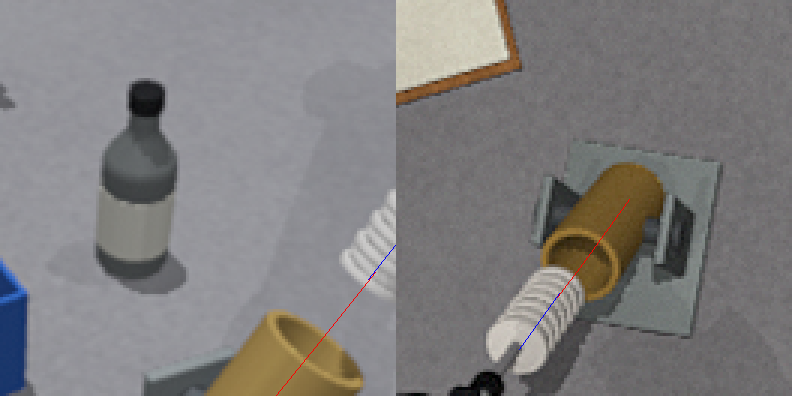

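In the top crop the brush head, tip at (560,290), lies on the predicted axis and is heading for the mouth at (582,262). I'll insert with a force check midway.

Call:
arm_command(plan=[[0, 0, 0, 0.0005, -0.001, 0.02, 0], [0, 0, 0, 0, 0, 0.025, 0], [0, 0, 0, 0, 0, 0.025, 0], [0, 0, 0, 0, 0, 0.025, 0], [0, 0, 0, 0, 0, 0, 0]])

```text
t: 7.95
tcp_pos: [0.4805, 0.2238, 0.2577]
tcp_rot: [0.21, 0.729, 0.626, 0.181]
ft_force: [-0.1, -0.4, -0.7]
grip_width: 0.0187
gripper_force: 59.2
```

```bash
python3 - <<'E'
from h import *
rep(env.get_obs())
E
```

```text
7.95 tcp [0.4805 0.2238 0.2577] tip in floor [-0.0017 -0.0022  0.0774] zang 0.23 f [-0.1 -0.4 -0.7] w 0.0187 q [ 0.49 -0.05 -0.58  0.57 -0.32  2.13]
```

Call:
arm_command(plan=[[0, 0, 0, 0, 0, 0.025, 0], [0, 0, 0, 0, 0, 0.025, 0], [0, 0, 0, 0, 0, 0.018, 0], [0, 0, 0, 0, 0, 0, 0], [0, 0, 0, 0, 0, 0, 0]])

```text
t: 8.45
tcp_pos: [0.5164, 0.2206, 0.204]
tcp_rot: [0.211, 0.728, 0.627, 0.183]
ft_force: [0.1, 0.3, -0.4]
grip_width: 0.0187
gripper_force: 59.3
```

Call:
arm_command(plan=[[0, 0, 0, 0, 0, 0.003, 0], [0, 0, 0, 0, 0, 0, 0]])

```text
t: 8.65
tcp_pos: [0.5179, 0.2211, 0.2016]
tcp_rot: [0.211, 0.727, 0.627, 0.184]
ft_force: [0.3, 0.3, -0.9]
grip_width: 0.0181
gripper_force: 59.3
```

```bash
python3 - <<'E'
from h import *
rep(env.get_obs())
E
```

```text
8.65 tcp [0.5179 0.2211 0.2016] tip in floor [0.0021 0.0002 0.01  ] zang 0.28 f [ 0.3  0.3 -0.9] w 0.0181 q [ 0.44  0.05 -0.64  0.39 -0.3   2.09]
```

No contact yet, estimated 10 mm off. I'll feel for the floor.

Call:
arm_command(plan=[[0, 0, 0, 0, 0, 0.003, 0], [0, 0, 0, 0, 0, 0.002, 0], [0, 0, 0, 0, 0, 0, 0]])

```text
t: 8.95
tcp_pos: [0.5199, 0.2203, 0.1959]
tcp_rot: [0.21, 0.727, 0.627, 0.183]
ft_force: [-0.6, 0.2, -0.8]
grip_width: 0.0188
gripper_force: 59.3
```

Call:
arm_command(plan=[[0, 0, 0, 0, 0, 0.002, 0], [0, 0, 0, 0, 0, 0, 0]])

```text
t: 9.15
tcp_pos: [0.521, 0.2202, 0.1942]
tcp_rot: [0.21, 0.727, 0.627, 0.183]
ft_force: [-0.7, 0.4, -0.9]
grip_width: 0.0187
gripper_force: 59.3
```

Call:
arm_command(plan=[[0, 0, 0, 0, 0, 0.002, 0], [0, 0, 0, 0, 0, 0, 0]])

```text
t: 9.35
tcp_pos: [0.5223, 0.2202, 0.1928]
tcp_rot: [0.21, 0.727, 0.627, 0.183]
ft_force: [0.3, 0.1, -0.5]
grip_width: 0.0187
gripper_force: 59.4
```

Call:
arm_command(plan=[[0, 0, 0, 0, 0, 0.002, 0], [0, 0, 0, 0, 0, 0, 0]])

```text
t: 9.55
tcp_pos: [0.5232, 0.2207, 0.193]
tcp_rot: [0.211, 0.727, 0.627, 0.184]
ft_force: [-13.6, -0.1, 15.4]
grip_width: 0.0188
gripper_force: 61.9
```

Call:
arm_command(plan=[[0, 0, 0, 0, 0, 0.002, 0], [0, 0, 0, 0, 0, 0, 0]])

```text
t: 9.75
tcp_pos: [0.5242, 0.2214, 0.1928]
tcp_rot: [0.21, 0.726, 0.628, 0.186]
ft_force: [-21.9, 1.2, 25.0]
grip_width: 0.0179
gripper_force: 63.8
```

```bash
python3 - <<'E'
from h import *
rep(env.get_obs())
E
```

```text
9.75 tcp [0.5242 0.2214 0.1928] tip in floor [ 0.004   0.0009 -0.0008] zang 0.47 f [-21.9   1.2  25. ] w 0.0179 q [ 0.44  0.07 -0.65  0.36 -0.3   2.08]
```

Contact with the floor at 33 N, at an estimated z of 0. Now the strokes: up 62 mm, down 56, up 56, down 56, up 56.

Call:
arm_command(plan=[[0, 0, 0, 0, 0, -0.022, 0], [0, 0, 0, 0, 0, -0.02, 0], [0, 0, 0, 0, 0, -0.02, 0], [0, 0, 0, 0, 0, 0, 0], [0, 0, 0, 0, 0, 0, 0]])

```text
t: 10.25
tcp_pos: [0.4918, 0.2247, 0.2418]
tcp_rot: [0.211, 0.727, 0.627, 0.184]
ft_force: [0.4, -0.3, -1.0]
grip_width: 0.0189
gripper_force: 59.6
```

```bash
python3 - <<'E'
from h import *
rep(env.get_obs());rows(F+(L+.058)*u,RB,0,n=1)
E
```

```text
10.25 tcp [0.4918 0.2247 0.2418] tip in floor [ 0.0018 -0.0006  0.058 ] zang 0.26 f [ 0.4 -0.3 -1. ] w 0.0189 q [ 0.48 -0.02 -0.6   0.51 -0.32  2.12]
1 rows; end [0.4922 0.2236 0.2422]
[0.03, -0.26, 0.07, -0.001, 0.0007, 0.0, 0.0]
```

Call:
arm_command(plan=[[0, 0, 0, -0.001, 0, 0.02, 0], [0, 0, 0, 0, 0, 0.02, 0], [0, 0, 0, 0, 0, 0.014, 0], [0, 0, 0, 0, 0, 0.005, 0], [0, 0, 0, 0, 0, 0, 0]])

```text
t: 10.75
tcp_pos: [0.5215, 0.2189, 0.1915]
tcp_rot: [0.21, 0.727, 0.628, 0.182]
ft_force: [-13.2, -0.2, 14.6]
grip_width: 0.0186
gripper_force: 62.3
```

Call:
arm_command(plan=[[0, 0, 0, 0, 0, -0.02, 0], [0, 0, 0, 0, 0, -0.02, 0], [0, 0, 0, 0, 0, -0.019, 0], [0, 0, 0, 0, 0, 0, 0], [0, 0, 0, 0, 0, 0, 0]])

```text
t: 11.25
tcp_pos: [0.4914, 0.2234, 0.2409]
tcp_rot: [0.21, 0.727, 0.627, 0.183]
ft_force: [0.9, -0.4, -1.2]
grip_width: 0.0186
gripper_force: 59.6
```

Call:
arm_command(plan=[[0, 0, 0, 0, 0, 0.02, 0], [0, 0, 0, 0, 0, 0.02, 0], [0, 0, 0, 0, 0, 0.014, 0], [0, 0, 0, 0, 0, 0.005, 0], [0, 0, 0, 0, 0, 0, 0]])

```text
t: 11.75
tcp_pos: [0.5229, 0.2191, 0.1916]
tcp_rot: [0.21, 0.727, 0.627, 0.183]
ft_force: [-4.6, 0.9, 5.5]
grip_width: 0.0189
gripper_force: 60.6
```

Call:
arm_command(plan=[[0, 0, 0, 0, 0, -0.02, 0], [0, 0, 0, 0, 0, -0.02, 0], [0, 0, 0, 0, 0, -0.019, 0], [0, 0, 0, 0, 0, 0, 0], [0, 0, 0, 0, 0, 0, 0]])

```text
t: 12.25
tcp_pos: [0.4914, 0.2234, 0.2407]
tcp_rot: [0.21, 0.727, 0.627, 0.183]
ft_force: [-0.4, 0.2, -1.0]
grip_width: 0.0186
gripper_force: 59.7
```

```bash
python3 - <<'E'
from h import *
rep(env.get_obs());p,R=rows(m+(.05+L)*u,RB,0,n=4)
p,R=rows([.44,.08,.40],down(-8),0,n=5,p0=p,R0=R)
p,R=rows([.52,-.12,.385],down(-20),0,n=5,p0=p,R0=R)
E
```

```text
12.25 tcp [0.4914 0.2234 0.2407] tip in floor [ 0.0003 -0.0016  0.0572] zang 0.21 f [-0.4  0.2 -1. ] w 0.0186 q [ 0.48 -0.02 -0.6   0.51 -0.32  2.12]
4 rows; end [0.4276 0.2334 0.3452]
[-0.01, -0.05, 0.02, 0.0002, 0.0003, -0.0307, 0.0]
[-0.01, -0.05, 0.02, 0.0002, 0.0004, -0.0307, 0.0]
[-0.01, -0.05, 0.02, 0.0001, 0.0003, -0.0307, 0.0]
[-0.01, -0.05, 0.02, 0.0001, 0.0004, -0.0307, 0.0]
5 rows; end [0.4401 0.08   0.4   ]
[6.48, 0.03, -0.11, -0.03, 0.0118, -0.0055, 0.0]
[6.48, 0.03, -0.11, -0.03, 0.0111, -0.0068, 0.0]
[6.48, 0.03, -0.11, -0.03, 0.0102, -0.008, 0.0]
[6.48, 0.03, -0.11, -0.03, 0.0091, -0.0091, 0.0]
[6.48, 0.03, -0.11, -0.0299, 0.008, -0.0101, 0.0]
5 rows; end [ 0.52  -0.12   0.385]
[0.0, 0.0, 2.4, -0.0374, 0.0214, 0.003, 0.0]
[0.0, 0.0, 2.4, -0.0365, 0.023, 0.003, 0.0]
[0.0, 0.0, 2.4, -0.0354, 0.0245, 0.003, 0.0]
[0.0, 0.0, 2.4, -0.0344, 0.0259, 0.003, 0.0]
[0.0, 0.0, 2.4, -0.0333, 0.0273, 0.003, 0.0]
```

Three down strokes touched (33, 20 and 7 N) and all three were drawn back up. I'll withdraw and return along the same path.

Call:
arm_command(plan=[[0, 0, 0, 0, 0, -0.031, 0], [0, 0, 0, 0, 0, -0.031, 0], [0, 0, 0, 0, 0, -0.031, 0], [0, 0, 0, 0, 0, -0.031, 0], [0, 0, 0, 0, 0, 0, 0]])

```text
t: 12.75
tcp_pos: [0.4263, 0.234, 0.3492]
tcp_rot: [0.211, 0.727, 0.627, 0.186]
ft_force: [0.6, 0.7, -0.9]
grip_width: 0.0189
gripper_force: 59.7
```

Call:
arm_command(plan=[[6.48, 0, -0.1, -0.03, 0.0118, -0.0055, 0], [6.48, 0, -0.1, -0.03, 0.0111, -0.0068, 0], [6.48, 0, -0.1, -0.03, 0.0102, -0.008, 0], [6.48, 0, -0.1, -0.03, 0.0091, -0.0091, 0], [6.48, 0, -0.1, -0.03, 0.008, -0.0101, 0]])

```text
t: 13.25
tcp_pos: [0.4393, 0.0776, 0.3997]
tcp_rot: [-0.002, 0.755, 0.656, -0.001]
ft_force: [0.8, 1.3, -0.3]
grip_width: 0.0191
gripper_force: 59.7
```

Call:
arm_command(plan=[[0, 0, 2.4, -0.0374, 0.0214, 0.003, 0], [0, 0, 2.4, -0.0365, 0.023, 0.003, 0], [0, 0, 2.4, -0.0354, 0.0245, 0.003, 0], [0, 0, 2.4, -0.0344, 0.0259, 0.003, 0], [0, 0, 2.4, -0.0333, 0.0273, 0.003, 0]])

```text
t: 13.75
tcp_pos: [0.5196, -0.1233, 0.3828]
tcp_rot: [-0.001, 0.82, 0.573, -0.001]
ft_force: [1.1, 0.6, -1.3]
grip_width: 0.0187
gripper_force: 59.7
```

```bash
python3 - <<'E'
from h import *
o=env.get_obs();print(o['tcp_pos'],o['tcp_rot'],o['grip_width'])
g=np.load('grasp.npz');p,R=rows([g['p'][0],g['p'][1],.33],Rq(g['q']),0,n=5)
E
```

```text
[ 0.51961941 -0.12334433  0.38277555] [-1.11585558e-03  8.19621412e-01  5.72904042e-01 -6.74320537e-04] 0.01866157010334539
5 rows; end [ 0.6078 -0.2374  0.33  ]
[-0.04, -0.0, 0.97, -0.0154, 0.0244, 0.0105, 0.0]
[-0.04, -0.0, 0.97, -0.0149, 0.0247, 0.0105, 0.0]
[-0.04, -0.0, 0.97, -0.0145, 0.0249, 0.0105, 0.0]
[-0.04, -0.0, 0.97, -0.0141, 0.0251, 0.0106, 0.0]
[-0.04, -0.0, 0.97, -0.0137, 0.0254, 0.0105, 0.0]
```

Call:
arm_command(plan=[[0, 0, 1, -0.0154, 0.0244, 0.0105, 0], [0, 0, 1, -0.0149, 0.0247, 0.0105, 0], [0, 0, 1, -0.0145, 0.0249, 0.0105, 0], [0, 0, 1, -0.0141, 0.0251, 0.0105, 0], [0, 0, 1, -0.0137, 0.0254, 0.0105, 0]])

```text
t: 14.25
tcp_pos: [0.6078, -0.2365, 0.3293]
tcp_rot: [-0.001, 0.844, 0.537, -0.001]
ft_force: [0.1, 0.2, -0.7]
grip_width: 0.0189
gripper_force: 59.7
```

Call:
arm_command(plan=[[0, 0, 0, 0, 0, 0, 0], [0, 0, 0, 0, 0, 0, 0], [0, 0, 0, 0, 0, 0, 0]])

```text
t: 14.55
tcp_pos: [0.6067, -0.2342, 0.3326]
tcp_rot: [-0.001, 0.843, 0.538, -0.0]
ft_force: [-0.4, 0.4, -1.0]
grip_width: 0.0184
gripper_force: 59.6
```

```bash
python3 - <<'E'
from h import *
o=env.get_obs();R=Rq(o['tcp_rot']);print(o['tcp_pos'],R[:,2])
g=np.load('grasp.npz');p,R=rows([g['p'][0],g['p'][1],.33],Rq(g['q']),0,n=1)
s=vision.camera('scene')[:,:,::-1];S=Cam('scene')
z=cv2.resize(s[60:230,150:320],None,fx=3.5,fy=3.5,interpolation=3)
q=np.int32((S.proj([[.6085,-.2365,.012],[.6085,-.2365,.055],o['tcp_pos']-[0,0,.178]])+.5-[150,60])*3.5)
for a in q: cv2.circle(z,tuple(a),3,(0,0,255),1)
cv2.imwrite('pics/r1.png',z)
E
```

```text
[ 0.60671777 -0.23416759  0.33255058] [-9.48814756e-04  8.32816791e-04 -9.99999203e-01]
1 rows; end [ 0.6078 -0.2373  0.33  ]
[-0.14, -0.02, 0.01, -0.0024, 0.0023, 0.0025, 0.0]
```

View pics/r1.png

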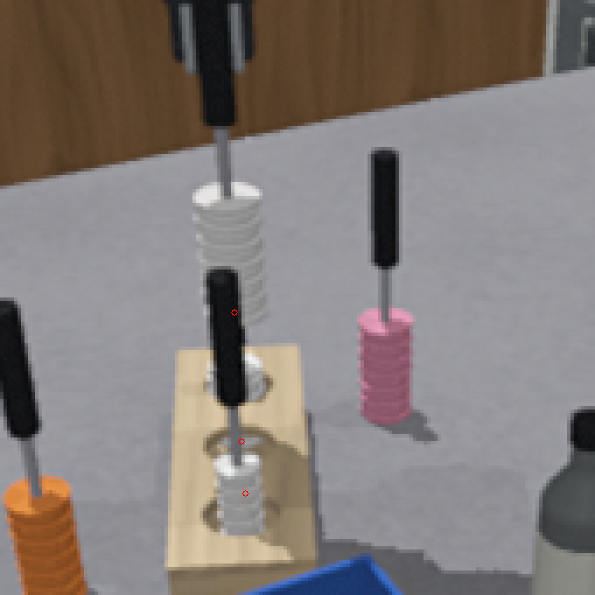

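The brush hangs upright over the middle hole (hole centre at (240,441), where the prediction falls). I'll lower it and feel for the base board.

Call:
arm_command(plan=[[0, 0, 0, -0.001, 0.001, 0.03, 0], [0, 0, 0, 0, 0, 0.03, 0], [0, 0, 0, 0, 0, 0.03, 0], [0, 0, 0, 0, 0, 0.025, 0], [0, 0, 0, 0, 0, 0, 0]])

```text
t: 15.1
tcp_pos: [0.605, -0.2337, 0.2151]
tcp_rot: [-0.003, 0.843, 0.538, -0.002]
ft_force: [-0.4, 0.5, -2.1]
grip_width: 0.0186
gripper_force: 59.5
```

Call:
arm_command(plan=[[0, 0, 0, 0, 0, 0.01, 0], [0, 0, 0, 0, 0, 0.006, 0], [0, 0, 0, 0, 0, 0, 0], [0, 0, 0, 0, 0, 0, 0]])

```text
t: 15.5
tcp_pos: [0.6079, -0.2358, 0.2034]
tcp_rot: [0.001, 0.843, 0.538, 0.0]
ft_force: [-0.3, -0.1, -1.7]
grip_width: 0.0185
gripper_force: 59.6
```

Call:
arm_command(plan=[[0, 0, 0, 0, 0, 0.003, 0], [0, 0, 0, 0, 0, 0, 0]])

```text
t: 15.7
tcp_pos: [0.6075, -0.2357, 0.1995]
tcp_rot: [0.0, 0.843, 0.538, 0.0]
ft_force: [-1.1, 0.2, -0.6]
grip_width: 0.0186
gripper_force: 59.6
```

Call:
arm_command(plan=[[0, 0, 0, 0, 0, 0.003, 0], [0, 0, 0, 0, 0, 0.003, 0], [0, 0, 0, 0, 0, 0, 0], [0, 0, 0, 0, 0, 0, 0]])

```text
t: 16.1
tcp_pos: [0.6073, -0.2355, 0.1932]
tcp_rot: [-0.0, 0.843, 0.538, -0.0]
ft_force: [-0.9, 0.4, -0.9]
grip_width: 0.0189
gripper_force: 59.6
```

Call:
arm_command(plan=[[0, 0, 0, 0, 0, 0.002, 0], [0, 0, 0, 0, 0, 0, 0], [0, 0, 0, 0, 0, 0, 0]])

```text
t: 16.4
tcp_pos: [0.6074, -0.2356, 0.1914]
tcp_rot: [-0.0, 0.843, 0.538, 0.0]
ft_force: [-0.1, -0.2, -0.8]
grip_width: 0.0185
gripper_force: 59.6
```

Call:
arm_command(plan=[[0, 0, 0, 0, 0, 0.0015, 0], [0, 0, 0, 0, 0, 0, 0], [0, 0, 0, 0, 0, 0, 0]])

```text
t: 16.7
tcp_pos: [0.6077, -0.2358, 0.1908]
tcp_rot: [0.001, 0.843, 0.538, 0.0]
ft_force: [-0.1, 0.9, 4.4]
grip_width: 0.0186
gripper_force: 60.3
```

Call:
arm_command(plan=[[0, 0, 0, 0, 0, 0.0015, 0], [0, 0, 0, 0, 0, 0, 0], [0, 0, 0, 0, 0, 0, 0]])

```text
t: 17.0
tcp_pos: [0.608, -0.236, 0.1907]
tcp_rot: [0.001, 0.843, 0.538, 0.001]
ft_force: [-2.5, 0.8, 10.5]
grip_width: 0.0186
gripper_force: 61.5
```

The brush is down on the base board. Release gently, then rise.

Call:
arm_command(plan=[[0, 0, 0, 0, 0, -0.002, 0], [0, 0, 0, 0, 0, 0, 0.3], [0, 0, 0, 0, 0, 0, 0.5], [0, 0, 0, 0, 0, 0, 0.9], [0, 0, 0, 0, 0, 0, 0.9]])

```text
t: 17.5
tcp_pos: [0.6073, -0.2355, 0.1899]
tcp_rot: [-0.0, 0.843, 0.538, -0.0]
ft_force: [-0.7, 0.1, -0.5]
grip_width: 0.0685
gripper_force: 0.0
```

Call:
arm_command(plan=[[0, 0, 0, 0, 0, 0, 0.9], [0, 0, 0, 0, 0, 0, 0.9], [0, 0, 0, 0, 0, -0.01, 0.9], [0, 0, 0, 0, 0, -0.03, 0.9], [0, 0, 0, 0, 0, -0.03, 0.9]])

```text
t: 18.0
tcp_pos: [0.6069, -0.2353, 0.2612]
tcp_rot: [-0.001, 0.843, 0.538, -0.0]
ft_force: [0.5, -0.3, 0.3]
grip_width: 0.0768
gripper_force: 0.0
```

Call:
arm_command(plan=[[0, 0, 0, 0, 0, -0.04, 0.9], [0, 0, 0, 0, 0, -0.04, 0.9], [0, 0, 0, 0.02, -0.04, 0, 0.9], [0, 0, 0, 0.02, -0.04, 0, 0.9], [0, 0, 0, 0.02, -0.04, 0, 0.9]])

```text
t: 18.5
tcp_pos: [0.524, -0.1301, 0.3417]
tcp_rot: [0.001, 0.843, 0.538, 0.001]
ft_force: [0.9, 0.6, -0.3]
grip_width: 0.0765
gripper_force: 0.0
```

Call:
arm_command(plan=[[0, 0, 0, 0.02, -0.04, 0, 0.9], [0, 0, 0, 0.02, -0.04, 0, 0.9], [0, 0, 0, 0.03, -0.03, 0, 0.9], [0, 0, 0, 0.03, -0.03, 0, 0.9], [0, 0, 0, 0, 0, 0, 0.9]])

```text
t: 19.0
tcp_pos: [0.4371, 0.0226, 0.3419]
tcp_rot: [-0.0, 0.842, 0.54, 0.001]
ft_force: [0.4, -0.6, 0.2]
grip_width: 0.0766
gripper_force: 0.0
```

```bash
python3 - <<'E'
from h import *
o=env.get_obs();print(o['t'],o['tcp_pos'],o['ft_force'],o['grip_width'])
t=vision.camera('top')[:,:,::-1];t0=cv2.imread('pics/top0.png')
f=lambda i:cv2.cvtColor(i,cv2.COLOR_BGR2HSV)[150:245,315:445,2]<45
for i in(t0,t):
    n,l,st,ce=cv2.connectedComponentsWithStats(f(i).astype(np.uint8));k=st[1:,4]>20;print(st[1:][k][:,4],(ce[1:][k]+[315,150]).round(1).tolist())
cr=lambda i:cv2.resize(i[120:270,160:445],None,fx=2.7,fy=2,interpolation=3)
cv2.imwrite('pics/end.png',np.vstack([cr(t0),cr(t)]))
E
```

```text
19.0 [0.4370838  0.02261009 0.34192166] [ 0.378975   -0.56570964  0.16720589] 0.07662629774575008
[111 123  82] [[356.2, 175.5], [389.6, 191.2], [415.3, 208.5]]
[106 116  76] [[356.1, 175.7], [390.0, 192.2], [414.9, 208.7]]
```

The handle centroids match the start to within 1 px: middle brush (390.0,192.2) against (389.6,191.2), slim and short unchanged. The gripper is clear, so I'll hand in.

```bash
python3 -c "
from bench import env
print(env.sign_off())"
```

```text
the job is handed in; nothing more can be done
None
```

The bowl was scrubbed with three full strokes, touching the bottom each time, and the long brush was set back upright in its middle hole, let go of, and the job handed in at about 19 s; the hand-in reported no verdict.

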